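# Release the jammed sample tray of a bench analyser with its release pin

## Task

The analyser's sample tray is locked shut. Take the orange-handled release pin from its stand, push its rod down through the small access hole in the analyser's lid until it trips the sprung latch hidden below, and keep the latch pressed, firmly but gently (it can be felt, its depth is not known, and it must never be forced), until the tray has slid all the way out; then put the pin back upright, fully down, in its stand. Leave the tray out and the other things on the bench where they stand.

Things in the scene. Friction and masses are not known exactly. Their poses are not given: they have to be found in the camera images.
- analyser: bench analyser, a white box 170 x 180 mm, 105 mm high, flat grey lid, fixed to the bench; origin at the centre of its underside, z up, its front (display, blue tray front) faces its -x. The hidden latch button gives from about 3 N, trips after 6 mm at about 5.5 N, stops after 9 mm at 7 N, then stiffens by 7 N/mm. About 10 N is right; over 20 N of the pin on any part (lid too) harms it
- hole (a point): centre of the access hole, level with the lid's upper face (105 mm above the bench), in a printed red ring 28 mm wide. The hole is round, vertical, 8 mm wide, countersunk by 3 mm, through a lid 8 mm thick. Under it is empty space, then the sprung latch button, 22 mm wide, centred under the hole, its top somewhere from 14 to 38 mm below the lid's upper face, different every time
- tray (a joint): how far the sample tray has slid out of the analyser's front, m: 0 shut, 0.06 all the way out. With the latch tripped a damped spring drives it out in about 2 s; if the latch is let go in the first 20 mm, a safety notch catches the tray and the latch must be pressed again. It cannot be pulled out while latched
- pin_handle (a point): centre of the handle of the loose release pin (60 g), upright in its stand at the start. Handle orange with black grooves, square, 14 x 14 x 50 mm, flats along the point's x and y axes, with a black end 2 mm high; z points from rod to handle. A steel rod, 6 mm in diameter, 63 mm long, round-tipped, runs down from the handle; its tip is 88 mm below this point
- pin_tip (a point): lower end of the pin's rod; same axes as the handle
- stand_mouth (a point): centre of the mouth of the stand's hole, 74 mm above the bench, on a blue block 30 x 30 mm on a grey round foot 60 mm wide, 10 mm high, fixed to the bench left or right of the analyser. The hole is vertical, 9 mm wide, countersunk by 3 mm, 64 mm deep; the pin is fully down when its handle rests on the block, its tip 63 mm below the mouth
- standard_bottle: small translucent bottle with white cap, 48 mm wide and 105 mm high, loose bystander; origin at the centre of its underside
- beaker: glass beaker 74 mm wide and 82 mm high, loose bystander; origin at the centre of its underside
- timer: white digital timer 62 x 62 x 19 mm, loose bystander; origin at the centre of its underside
Not all that is in view belongs to the job. What is shaped like the part that bears pin_handle but red is not meant. Of the things that look like the part that bears stand_mouth, the smaller one is meant.

How it is judged:
On the way, in this order (a step that is already met when the one before it is completed fails the run):
1. the pin's rod is in the access hole, its tip more than 12 mm below the lid's upper face (z of pin_tip in the frame of hole below -0.012 m and horizontal distance between pin_tip and hole below 0.012 m), for 0.1 s.
2. the tray has slid out more than 55 mm while the pin is still in the hole (value of joint tray above 0.055 m and z of pin_tip in the frame of hole below -0.008 m and horizontal distance between pin_tip and hole below 0.012 m), for 0.05 s.
At the end, for the whole second after the job is handed in: The tray is out by more than 55 mm of its 60 mm; the pin is released and stands in its stand, its tip at least 58 mm below the mouth (63 mm is fully down), within 8 mm of the hole's centre and the pin within 0.12 rad of upright (value of joint tray above 0.055 m and horizontal distance between pin_tip and stand_mouth below 0.008 m and z of pin_tip in the frame of stand_mouth below -0.058 m and angle between pin_tip's own z axis and vertical below 0.12 rad and horizontal distance between pin_handle and stand_mouth below 0.012 m); the robot touches nothing.
It fails at once if the pin is pressed on the analyser (lid, hole or latch) with more than 20 N (contact force between pin and analyser above 20 N).
It fails at once if the robot's fingers push on the analyser or its tray with more than 20 N (contact force between the fingers and analyser above 20 N).
It fails at once if the bottle, the beaker or the timer is moved by more than 30 mm (distance of any of standard_bottle, beaker, timer from where it was at the start of the episode above 0.03 m).
It also fails if it takes over 61 s, if anything falls off the work surface, if the arm or the gripper's body presses on something with over 40 N, if the wrist force passes 120 N, or if a joint passes its speed limit or range.

## Robot

A 6-joint arm with a two-finger parallel gripper is mounted at the origin on a cart in front of the work surface, level with it; the furniture and walls round the work are solid. World frame = base frame: x ahead of the robot, y to its left, z up, the work surface at z = 0. Lengths are in m, angles in rad, forces in N, time in s.
With the tool pointing down it reaches from about 0.375 to 0.9 m from the base axis. Payload 3.1 kg.
Tool frame: the origin (TCP) lies on the centre line of the jaws, within the pads' length; the fingertips stand 11 mm ahead of it and the grasp point (between the pads) lies 8 mm behind it; x points along the fingers, y is the direction in which the jaws open and shut, and the axes are right-handed (so a half turn about x gives the same grasp; the last joint's range is limited). The gripper opens to 87 mm and grips with 3 to 60 N. Pads are 19 mm wide; open, the fingers measure 117 mm over their backs; the gripper's body (75 mm by 190 mm) begins 51 mm behind the grasp point.
Start: joints at [1.135, 0.527, 1.433, -0, 1.181, -0.178], TCP at [0.159, 0.604, 0.234] pointing down, gripper open.
Joint ranges: [-3.08, 3.08], [-0.75, 2.2], [0.22, 2.44], [-1.43, 4.57], [0, 2.65], [-2.85, 2.85]. Speed limits (rad/s): [2.79, 2.79, 3.14, 3.14, 3.14, 3.14].

## Interface

Orientations are given as a unit quaternion [x, y, z, w].
In Python, from rig import robot, camera, camera_info gives the robot as it stands.
- The arm moves only by the shell command python3 -m inch 'ROWS' [FORCE]. ROWS is JSON, a list that holds one entry, the list of rows, each a list of 5 numbers: the shift along the tool's x, y, z in cm, then the turn about the tool's x in rad, then the opening, from 0 (shut) to 1 (fully open). A call has 1 to 8 rows; each row shifts and turns the pose as measured when the row begins, along the tool's axes as they then stand; what a row does not reach is not made up. A row lasts 1/12 s, in which the tool goes at most 41.7 mm and 7.16 degrees, less where a joint would pass 70% of its speed; a pose out of reach is approached as far as the arm can. A call with a gripper value outside its range is refused whole. The fingers move at their own pace and stop on an object; FORCE is the grip in N (left out, the last holds). Time passes only in rows, so rows that do not move let the fingers close. It gives the time, the measured TCP pose, the force and the opening at its end, in the units of the state.
- robot.get_obs(): the state, without advancing time (a new reading comes with each control period).
- camera(name): name is "scene" or "side" or "wrist"; returns the picture (480x640x3 uint8, red, green, blue); there is no depth.
- camera_info(name): a dict with "camera_matrix" (3x3 intrinsics, pixels), "rvec" (rotation vector, rad) and "tvec" (3), from world to camera coordinates, as OpenCV has them. Camera axes: x right, y down, z forward; pixel columns grow to the right and rows downward; lengths in m; the calibration is good to about 2 mm. The wrist camera is an equidistant fisheye: a pixel r from the principal point sees the ray r / f radians off the axis. A picture is of the moment at which its call begins: read the wrist's pose just before it. camera_info takes no time and is no camera call; for the wrist camera it gives the pose at the moment of the call.
- robot.hand_in(): hands the job in, once; it reports no verdict.
The state is a dict: "time": time; "q": joint angles; "joint_velocities": joint speeds; "joint_torque": joint torques, N m; "position": TCP position; "tool_rot": TCP orientation; "ft_force": force on the tool from outside, world axes, zero at the start; "moment": the same for the moment, N m; "grip_width": finger opening in m.
Only numpy, scipy, OpenCV 4.12 (cv2) and the standard library are available. Lean on these libraries where they do the work, as an engineer would, in place of code of your own. Each camera call takes 0.05 s, during which the arm holds its last target. There are 200 camera calls.

## Working session

There is one attempt and no reset: what is moved stays moved. The work goes in short steps, Python scripts to look and compute and a shell command to move; the robot and the scene stay as the last step left them, time stands still between calls to the robot, and variables do not carry over. Pictures are saved under pics/ and viewed, about 8 in all and at most 12, crops included, and the job is handed in when it is done.

```bash
ls; mkdir -p pics
python3 - <<'E'
from rig import robot,camera,camera_info
import cv2,numpy as np
o=robot.get_obs()
for k,v in o.items(): print(k,np.round(v,4))
for n in("scene","side","wrist"):
    i=camera_info(n);print(n,i)
    cv2.imwrite(f"pics/{n}0.png",camera(n)[:,:,::-1])
E
```

```text
pics
time 0.0
q [ 1.1345  0.5285  1.4339 -0.      1.1814 -0.1785]
joint_velocities [-0.0005 -0.0002  0.0007 -0.0013 -0.0002 -0.001 ]
joint_torque [ 0.00000e+00 -4.40038e+01 -1.76594e+01  6.33000e-02  5.82000e-02
 -2.00000e-04]
position [0.159  0.6037 0.2326]
tool_rot [ 0.0901  0.7015 -0.0916  0.701 ]
ft_force [0.2568 0.8988 0.196 ]
moment [ 0.0933 -0.0479  0.0046]
grip_width 0.0869
scene {'camera_matrix': array([[468.60212125,   0.        , 312.69242303],
       [  0.        , 468.60212125, 241.61217294],
       [  0.        ,   0.        ,   1.        ]]), 'rvec': array([ 1.27618356, -2.22811155,  0.9895859 ]), 'tvec': array([0.27859769, 0.43697203, 0.5799988 ])}
side {'camera_matrix': array([[562.8087018 ,   0.        , 331.35448062],
       [  0.        , 562.8087018 , 234.3532828 ],
       [  0.        ,   0.        ,   1.        ]]), 'rvec': array([ 0.10236042, -2.83999592,  1.32226535]), 'tvec': array([0.59635366, 0.11027693, 1.3502696 ])}
wrist {'camera_matrix': array([[371.64829954,   0.        , 325.17313228],
       [  0.        , 371.64829954, 233.461659  ],
       [  0.        ,   0.        ,   1.        ]]), 'rvec': array([-2.2903904 , -1.76578354, -0.26453512]), 'tvec': array([-0.62454139, -0.0350902 ,  0.39176881])}
```

View pics/scene0.png

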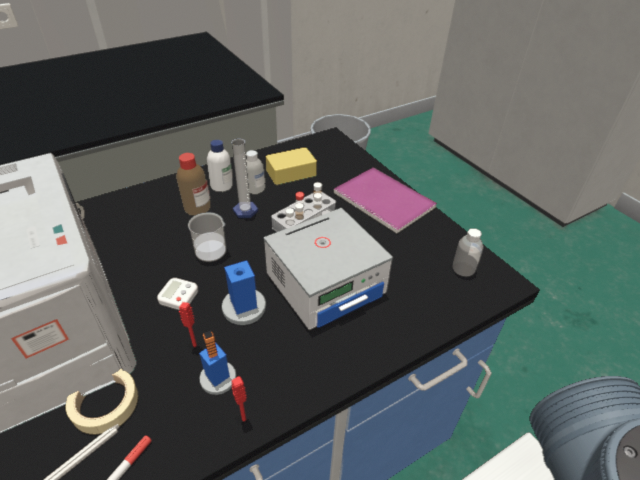

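View pics/side0.png

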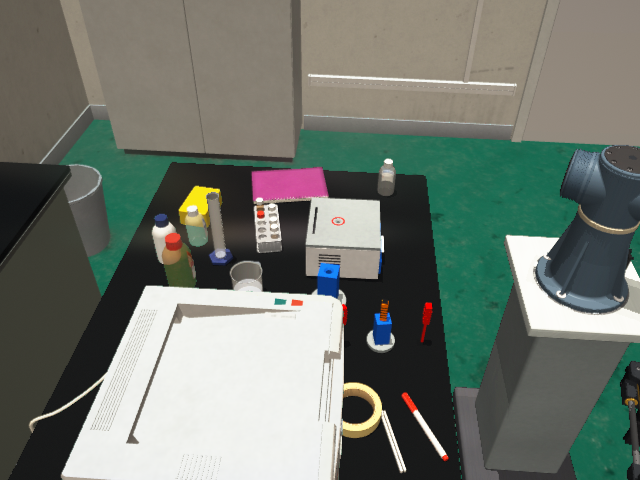

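View pics/wrist0.png

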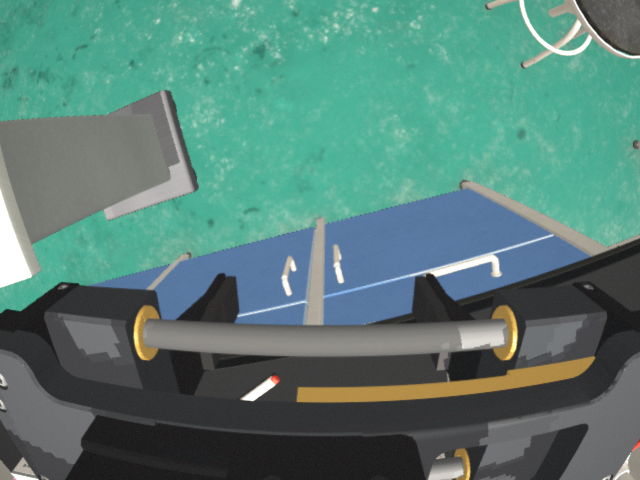

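The scene view shows the pin in the small stand (handle ≈ (210,345)) and the ring at (323,242). The side view shows the handle at (385,310) and the ring at (338,221). Red lookalike pins stand nearby, and the wrist camera doesn't see the work yet.

```bash
cat > h.py <<'E'
from rig import robot,camera,camera_info
import cv2,numpy as np
def cam(n):
    i=camera_info(n);R=cv2.Rodrigues(i["rvec"])[0];return i["camera_matrix"],R,i["tvec"]
def ray(n,p,c=None):
    K,R,t=c or cam(n)
    v=np.array([(p[0]-K[0,2])/K[0,0],(p[1]-K[1,2])/K[1,1],1.])
    if n=="wrist":
        r=np.hypot(v[0],v[1]);v=np.array([v[0]/r*np.sin(r),v[1]/r*np.sin(r),np.cos(r)]) if r>1e-9 else v
    return -R.T@t,R.T@v
def plane(n,p,z,c=None):
    o,d=ray(n,p,c);return o+d*(z-o[2])/d[2]
def tri(*np_):
    A=0;b=0
    for n,p in np_:
        o,d=ray(n,p);d=d/np.linalg.norm(d);P=np.eye(3)-np.outer(d,d);A=A+P;b=b+P@o
    return np.linalg.solve(A,b)
def proj(n,X,c=None):
    K,R,t=c or cam(n);v=R@np.array(X)+t
    if n=="wrist":
        s=np.hypot(v[0],v[1]);k=np.arctan2(s,v[2])/s;return K[:2,:2]@(v[:2]*k)+K[:2,2]
    return (K@v)[:2]/v[2]
def blob(im,box,h0,h1,s=120,vmin=60):
    x,y,w,h=box;g=cv2.cvtColor(im,cv2.COLOR_BGR2HSV);m=cv2.inRange(g,(h0,s,vmin),(h1,255,255))
    if h0==0 and h1<9:m|=cv2.inRange(g,(172,s,vmin),(180,255,255))
    k=np.zeros_like(m);k[y:y+h,x:x+w]=m[y:y+h,x:x+w];return k
E
python3 - <<'E'
from h import *
S=cv2.imread("pics/scene0.png");D=cv2.imread("pics/side0.png")
def c(m):
    p=cv2.findNonZero(m)[:,0];return p.mean(0),p.min(0),p.max(0),len(p)
bx={"ring":((305,230,40,25),(325,210,28,22),0,8,80),"pin":((195,325,30,40),(370,292,25,35),5,18,130)}
for k,(a,b,h0,h1,s) in bx.items():
    A=c(blob(S,a,h0,h1,s));B=c(blob(D,b,h0,h1,s));print(k,A,B)
    print(" tri",tri(("scene",A[0]),("side",B[0])))
    if k=="ring":
        ea=(A[1]+A[2])/2;eb=(B[1]+B[2])/2
        print(plane("scene",ea,.105),plane("side",eb,.105),plane("scene",A[0],.105),plane("side",B[0],.105))
m=np.hstack([cv2.resize(S[200:420,150:400],None,fx=1.6,fy=1.6,interpolation=2),cv2.resize(D[190:360,290:440],None,fx=2.07,fy=2.07,interpolation=2)])
cv2.imwrite("pics/m1.png",m);print(m.shape)
# lid corners guess
for n,p in(("scene",(388,256)),("scene",(306,311)),("scene",(266,246)),("scene",(345,212))):print(p,plane(n,p,.105))
for n,p in(("scene",(189,312)),("scene",(239,383)),("scene",(208,334))):print(p,plane(n,p,.13))
E
```

```text
ring (array([322.64814815, 242.16666667]), array([315, 237], dtype=int32), array([330, 247], dtype=int32), 54) (array([337.73913043, 220.89130435]), array([331, 217], dtype=int32), array([344, 225], dtype=int32), 46)
 tri [ 0.58730997 -0.04569845  0.10404928]
[ 0.58651173 -0.04469982  0.105     ] [ 0.58801457 -0.04469114  0.105     ] [ 0.58597012 -0.04469859  0.105     ] [ 0.58747035 -0.0451534   0.105     ]
pin (array([210.34972678, 344.63387978]), array([203, 332], dtype=int32), array([216, 356], dtype=int32), 183) (array([383.6484375, 310.296875 ]), array([380, 299], dtype=int32), array([388, 320], dtype=int32), 128)
 tri [0.4799141  0.22536554 0.09774551]
(352, 710, 3)
(388, 256) [ 0.49323858 -0.12995205  0.105     ]
(306, 311) [0.45717532 0.06679075 0.105     ]
(266, 246) [0.63020431 0.05367136 0.105     ]
(345, 212) [ 0.64105979 -0.13258411  0.105     ]
(189, 312) [0.5299404  0.23664299 0.13      ]
(239, 383) [0.37684684 0.22004693 0.13      ]
(208, 334) [0.47548818 0.22648727 0.13      ]
```

View pics/m1.png

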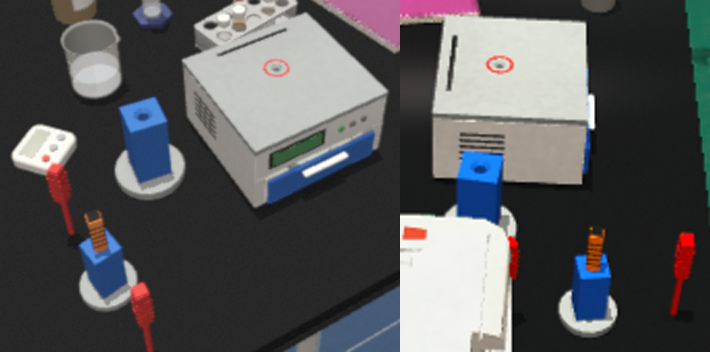

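Run:
```python
from h import *
from scipy.spatial.transform import Rotation as R
o=robot.get_obs();T=R.from_quat(o["tool_rot"]).as_matrix();print(np.round(T,3))
K,r,t=cam("wrist");print("cam pos",-r.T@t,"in tool",T.T@(-r.T@t-o["position"]),"axis in tool",np.round(T.T@r[2],3), "camx", np.round(T.T@r[0],3))
for p in((133,372),(97,262),(244,420),(194,346)):print(p,plane("scene",p,0))
for p in((345,300),(335,480),(427,340),(350,322)):print(p,plane("side",p,0),plane("side",p,.25))
print(tri(("scene",(97,262)),("side",(343,300))),tri(("scene",(239,383)),("side",(428,307))))
d=np.array([.40,.226,.30])-o["position"];print("d tool cm",T.T@d*100)
```

```text
[[-0.001  0.255  0.967]
 [-0.001  0.967 -0.255]
 [-1.    -0.002 -0.   ]]
cam pos [0.0799316  0.62538443 0.38396315] in tool [-0.15111803  0.00037857 -0.08205518] axis in tool [0.955 0.001 0.295] camx [-0.  1. -0.]
(133, 372) [0.56412312 0.34638897 0.        ]
(97, 262) [0.86764274 0.34091511 0.        ]
(244, 420) [0.38992368 0.2187289  0.        ]
(194, 346) [5.62290905e-01 2.38011781e-01 1.11022302e-16]
(345, 300) [0.55952992 0.11059947 0.        ] [0.55839321 0.34630892 0.25      ]
(335, 480) [0.55823965 0.53173908 0.        ] [0.55744558 0.65561347 0.25      ]
(427, 340) [0.3798866  0.21255966 0.        ] [0.42645479 0.42119323 0.25      ]
(350, 322) [0.54570744 0.17548272 0.        ] [0.54824134 0.39396221 0.25      ]
[0.56585393 0.33651724 0.24904098] [0.39163301 0.21581431 0.10543533]
d tool cm [ -6.6790087  -30.40803573  32.92781136]
```

```bash
python3 -m inch '[[[-0.5,-2,3.5,0,1],[-0.5,-2,3.5,0,1],[-0.5,-2,3.5,0,1],[-0.5,-2,3.5,0,1],[-0.5,-2,3.5,0,1],[-0.5,-2,3.5,0,1],[0,-2,3.5,0,1],[0,-2,3.5,0,1]]]' 10
```

```text
time: 0.82
position: [0.3901, 0.3761, 0.2602]
tool_rot: [0.084, 0.704, -0.086, 0.7]
ft_force: [0.9, 0.9, 0.0]
grip_width: 0.0868
```

```bash
python3 -m inch '[[[0,-2,3.5,0,1],[0,-2,3.5,0,1],[0,-2,3.5,0,1],[0,-2,3.5,0,1],[0,-2,3.5,0,1],[1,-2,3.4,0,1],[1.5,0,0,0,1],[1.5,0,0,0,0.5]]]'
python3 - <<'E'
from h import *
o=robot.get_obs();c=cam("wrist");im=camera("wrist")[:,:,::-1];cv2.imwrite("pics/w1.png",im)
np.savez("pics/w1.npz",K=c[0],R=c[1],t=c[2]);print(o["position"],o["tool_rot"],proj("wrist",[.478,.226,.126]))
E
```

```text
time: 1.48
position: [0.5782, 0.1946, 0.2213]
tool_rot: [0.088, 0.699, -0.089, 0.704]
ft_force: [-0.6, -0.3, -0.7]
grip_width: 0.0847
[0.5781767  0.19464802 0.22133192] [ 0.08830216  0.69878819 -0.08887292  0.70427224] [335.01321697  88.53480746]
```

View pics/w1.png

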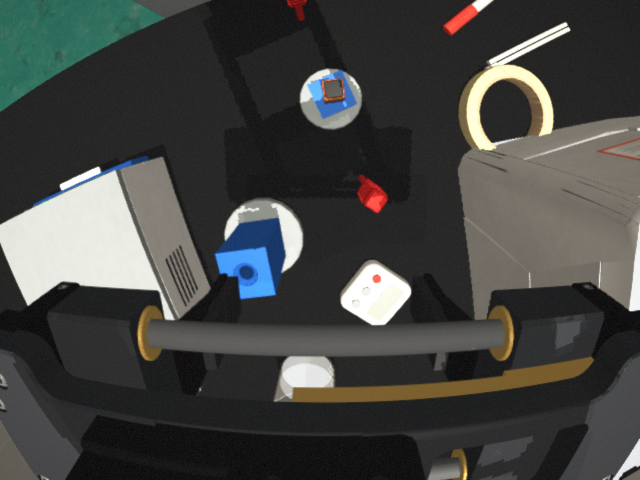

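The wrist view shows the pin's dark end cap at (333,90), roughly aligned with the image axes. A red lookalike is at (372,195) and the larger stand at (250,265). I'll move closer and measure.

```bash
python3 -m inch '[[[0,0.3,-3,0,0.5],[1.3,0.3,-2.5,0,0.5],[1.5,0.2,0,0,0.5],[1.5,0.2,0,0,0.5],[0,0,0,0,0.5]]]'
python3 - <<'E'
from h import *
from scipy.spatial.transform import Rotation as Ro
o=robot.get_obs();c=cam("wrist");im=camera("wrist")[:,:,::-1].copy();cv2.imwrite("pics/w2.png",im)
T=Ro.from_quat(o["tool_rot"]).as_matrix()
p=proj("wrist",[.478,.226,.126]).astype(int);print(o["position"],p)
g=cv2.cvtColor(im,cv2.COLOR_BGR2HSV);x,y=p-45
m=cv2.inRange(g,(4,120,60),(20,255,255));k=np.zeros_like(m);y=max(y,0);k[y:y+90,x:x+90]=m[y:y+90,x:x+90]
q=cv2.findNonZero(k);h=cv2.convexHull(q);print(cv2.minAreaRect(h),cv2.boundingRect(h))
r=cv2.minAreaRect(h);b=cv2.boxPoints(r)
P=np.array([plane("wrist",u,.124,c) for u in b]);print(P,P.mean(0))
cv2.imwrite("pics/w2c.png",cv2.resize(im[y:y+90,x:x+90],None,fx=6,fy=6,interpolation=cv2.INTER_NEAREST))
E
```

```text
time: 1.95
position: [0.5228, 0.2169, 0.1721]
tool_rot: [0.088, 0.702, -0.091, 0.701]
ft_force: [-0.7, 0.4, -0.1]
grip_width: 0.0511
[0.52280671 0.21685045 0.17205923] [319 187]
((320.4299621582031, 186.50999450683594), (34.50680923461914, 24.74873924255371), 81.8698959350586) (308, 169, 27, 36)
[[0.4663482  0.22097965 0.124     ]
 [0.46782921 0.23422661 0.124     ]
 [0.48676096 0.23214518 0.124     ]
 [0.48530521 0.218628   0.124     ]] [0.4765609  0.22649486 0.124     ]
```

View pics/w2c.png

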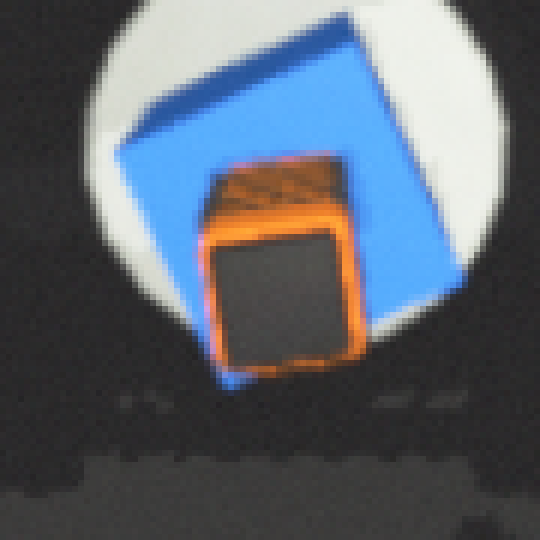

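The crop (6x, origin (274,142)) shows the handle's top outline with corners at about (205,240), (352,222), (366,355), (225,376). It is turned about 7.5° from the tool axes.

```bash
cat > goal.py <<'E'
from h import *
from scipy.spatial.transform import Rotation as Ro
def go(P,yaw=None):
    o=robot.get_obs();T=Ro.from_quat(o["tool_rot"]).as_matrix();d=np.array(P)-o["position"]
    y=np.degrees(np.arctan2(T[1,1],T[0,1]));print("pos",o["position"].round(4),"tool y yaw",y.round(2),"tilt",np.degrees(np.arccos(-T[2,0])).round(2))
    print("shift tool cm",(T.T@d*100).round(2),"F",o["ft_force"].round(1),"w",o["grip_width"].round(4),"t",o["time"])
E
python3 - <<'E'
from goal import *
c=[274,142];P=np.array([plane("wrist",np.array(u)/6+c-.5,.124) for u in((205,240),(352,222),(366,355),(225,376))])
print(P.round(4),P.mean(0))
for i in range(4):
    e=P[(i+1)%4]-P[i];print(np.linalg.norm(e[:2]).round(4),np.degrees(np.arctan2(e[1],e[0])).round(1))
for z in(.15,):go([*P.mean(0)[:2],z])
E
```

```text
[[0.4735 0.2205 0.124 ]
 [0.4752 0.2339 0.124 ]
 [0.4875 0.232  0.124 ]
 [0.4862 0.219  0.124 ]] [0.48058653 0.22635276 0.124     ]
0.0134 82.5
0.0124 -8.3
0.0131 -95.8
0.0128 173.2
pos [0.5239 0.217  0.1734] tool y yaw 75.47 tilt 0.23Traceback (most recent call last):
  File "<stdin>", line 6, in <module>
  File "goal.py", line 6, in go
    print("shift tool cm",(T.T@d*100).round(2),"F",o["ft_force"].round(1),"w",o["grip_width"].round(4),"t",o["time"])
                                                                              ^^^^^^^^^^^^^^^^^^^^^
AttributeError: 'float' object has no attribute 'round'
```

```bash
sed -i 's/o\["grip_width"\].round(4)/o["grip_width"]/' goal.py; python3 -m inch '[[[0,-0.2,-2.4,0,0.5],[0,0,-2.0,0,0.5],[0,0,0,-0.065,0.5],[0,0,0,-0.065,0.5],[0,0,0,0,0.5]]]'; python3 -c "
from goal import *
go([.4805,.2263,.092])"
```

```text
time: 2.42
position: [0.4822, 0.2275, 0.1779]
tool_rot: [0.041, 0.703, -0.042, 0.709]
ft_force: [-0.5, -0.1, 0.6]
grip_width: 0.0433
pos [0.4822 0.2275 0.1779] tool y yaw 83.3 tilt 0.46
shift tool cm [ 8.59 -0.13 -0.22] F [-0.5 -0.1  0.6] w 0.04325095684271813 t 2.4167
```

```bash
python3 -m inch '[[[2,-0.1,-0.2,0,0.5],[2,0,0,0,0.5],[2,0,0,0,0.5],[1.5,0,0,0,0.5],[0,0,0,0,0.5],[0,0,0,0,0.5]]]'; python3 -c "
from goal import *
go([.4805,.2263,.094])"
```

```text
time: 2.92
position: [0.4895, 0.2286, 0.108]
tool_rot: [0.046, 0.697, -0.043, 0.715]
ft_force: [-0.3, -0.6, 0.2]
grip_width: 0.0435
pos [0.4895 0.2286 0.108 ] tool y yaw 82.79 tilt 1.48
shift tool cm [ 1.38 -0.34 -0.89] F [-0.3 -0.6  0.2] w 0.04352502630919528 t 2.9167
```

```bash
cat >> goal.py <<'E'
    print("x axis",T[:,0].round(4))
E
for i in 1 2; do python3 -m inch '[[[0,0,0,0,0.5]]]' >/dev/null; python3 -c "
from goal import *
go([.4805,.2263,.094])"; done
```

```text
pos [0.4901 0.2287 0.1087] tool y yaw 82.74 tilt 1.53
shift tool cm [ 1.44 -0.36 -0.96] F [-0.3 -0.5  0.5] w 0.04359372363402259 t 3.0
x axis [ 0.0266  0.0016 -0.9996]
pos [0.4911 0.2288 0.1098] tool y yaw 82.71 tilt 1.65
shift tool cm [ 1.55 -0.39 -1.06] F [-0.2  0.7 -0.5] w 0.04348581029184051 t 3.0833
x axis [ 0.0286  0.0021 -0.9996]
```

```bash
cat > st.py <<'E'
from goal import *
o=robot.get_obs();T=Ro.from_quat(o["tool_rot"]).as_matrix()
print("%.2f"%o["time"],o["position"].round(4),"xax",T[:2,0].round(4),"yaw",np.degrees(np.arctan2(T[1,1],T[0,1])).round(2),"F",o["ft_force"].round(1),"w %.4f"%o["grip_width"],"dq",o["joint_velocities"].round(3),"tau",o["joint_torque"][1:5].round(2))
E
I="python3 -m inch"
$I '[[[0,0,0,0,0.5]]]' >/dev/null; python3 st.py
$I '[[[-2,0,0,0,0.5]]]' >/dev/null; python3 st.py
$I '[[[0,0,0,0,0.5]]]' >/dev/null; python3 st.py
$I '[[[0,0,-1.5,0,0.5]]]' >/dev/null; python3 st.py
$I '[[[0,0,0,0,0.5]]]' >/dev/null; python3 st.py
$I '[[[0,0,0,0,0.5]]]' >/dev/null; python3 st.py
$I '[[[0,0,0,0,0.5]]]' >/dev/null; python3 st.py
```

```text
3.17 [0.4918 0.229  0.1109] xax [0.0306 0.0025] yaw 82.7 F [-0.5  1.  -0.8] w 0.0434 dq [-0.001 -0.019 -0.013 -0.     0.008  0.004] tau [-3.965e+01 -1.086e+01 -2.000e-02 -2.000e-02]
3.25 [0.4896 0.2284 0.1293] xax [0.0257 0.0013] yaw 82.67 F [-0.4  0.2 -0.2] w 0.0436 dq [ 0.002 -0.468 -0.179  0.004  0.601 -0.001] tau [-3.742e+01 -1.191e+01 -2.000e-02 -7.200e-01]
3.33 [0.4921 0.2292 0.1326] xax [0.0327 0.003 ] yaw 82.67 F [ 1.3 -0.4  0. ] w 0.0435 dq [-0.006  0.06   0.039 -0.002 -0.041  0.002] tau [-3.829e+01 -1.038e+01 -2.000e-02  4.400e-01]
3.42 [0.4811 0.2312 0.1336] xax [0.04   0.0044] yaw 82.6 F [ 0.7 -0.1  0. ] w 0.0438 dq [ 0.142 -0.204  0.399  0.003 -0.219  0.144] tau [-37.83 -12.2   -0.05   0.23]
3.50 [0.4784 0.2313 0.1339] xax [0.0373 0.0041] yaw 82.62 F [-1.5 -0.5 -0. ] w 0.0438 dq [-0.023  0.011 -0.086 -0.016 -0.04  -0.01 ] tau [-3.911e+01 -1.314e+01 -2.000e-02 -3.800e-01]
3.58 [0.4793 0.2314 0.1345] xax [0.0397 0.0045] yaw 82.64 F [ 0.5 -0.1  0.1] w 0.0435 dq [ 0.01  -0.015  0.033  0.006  0.02   0.003] tau [-3.835e+01 -1.083e+01 -1.000e-02  9.000e-02]
3.67 [0.4794 0.2315 0.1346] xax [0.04   0.0046] yaw 82.65 F [-0.2 -0.1 -0.4] w 0.0438 dq [-0.002 -0.002 -0.017 -0.004 -0.014 -0.002] tau [-3.868e+01 -1.175e+01 -1.000e-02 -8.000e-02]
```

```bash
I="python3 -m inch"
$I '[[[0,0,0,0,0.5],[0,0,0,0,0.5],[0,0,0,0,0.5],[0,0,0,0,0.5]]]' >/dev/null; python3 st.py
$I '[[[0,0,1,0,0.5]]]' >/dev/null; python3 st.py
$I '[[[0,0,1,0,0.5]]]' >/dev/null; python3 st.py
$I '[[[0,0,0,0,0.5],[0,0,0,0,0.5]]]' >/dev/null; python3 st.py
$I '[[[-1,0,0,0,0.5]]]' >/dev/null; python3 st.py
$I '[[[-1,0,0,0,0.5]]]' >/dev/null; python3 st.py
$I '[[[0,0,0,0,0.5],[0,0,0,0,0.5]]]' >/dev/null; python3 st.py
```

```text
4.00 [0.4813 0.2313 0.1341] xax [0.0412 0.0047] yaw 82.62 F [-0.2 -0.6 -0.5] w 0.0435 dq [-0.002  0.008 -0.006 -0.002 -0.002 -0.001] tau [-3.856e+01 -1.168e+01 -2.000e-02 -6.000e-02]
4.08 [0.4892 0.2299 0.134 ] xax [0.0375 0.004 ] yaw 82.65 F [ 0.  -0.5 -0.2] w 0.0432 dq [-0.098  0.113 -0.305 -0.001  0.15  -0.102] tau [-3.992e+01 -1.208e+01 -3.000e-02 -3.300e-01]
4.17 [0.5    0.2286 0.1344] xax [0.0379 0.004 ] yaw 82.68 F [ 0.3 -0.4 -0.7] w 0.0435 dq [-0.08   0.101 -0.255  0.009  0.177 -0.091] tau [-4.009e+01 -1.104e+01 -1.000e-02 -6.000e-02]
4.33 [0.5042 0.2283 0.1346] xax [0.0419 0.0047] yaw 82.6 F [-0.7 -0.3  0.1] w 0.0437 dq [-0.013  0.012 -0.038 -0.005 -0.005 -0.003] tau [-4.002e+01 -1.266e+01 -3.000e-02 -1.400e-01]
4.42 [0.5032 0.2278 0.1433] xax [0.0385 0.0038] yaw 82.57 F [-0.9  0.3  0.8] w 0.0436 dq [-0.002 -0.216 -0.096  0.005  0.315 -0.001] tau [-3.901e+01 -1.297e+01 -2.000e-02 -4.500e-01]
4.50 [0.5026 0.2276 0.1536] xax [0.0372 0.0035] yaw 82.55 F [ 0.4 -0.1  0.1] w 0.0436 dq [-0.003 -0.183 -0.081  0.003  0.291 -0.002] tau [-3.803e+01 -1.268e+01 -3.000e-02 -2.400e-01]
4.67 [0.5036 0.228  0.1567] xax [0.0415 0.0046] yaw 82.56 F [-0.2  0.2 -0.3] w 0.0433 dq [ 0.004 -0.03  -0.013 -0.     0.012 -0.002] tau [-3.943e+01 -1.347e+01 -2.000e-02 -9.000e-02]
```

```bash
python3 -c "
from goal import *
go([.4808,.2263,.094])"
```

```text
pos [0.5036 0.228  0.1567] tool y yaw 82.56 tilt 2.39
shift tool cm [ 6.16 -0.53 -2.49] F [-0.2  0.2 -0.3] w 0.04326212632043148 t 4.6667
x axis [ 0.0415  0.0046 -0.9991]
```

```bash
I="python3 -m inch"
$I '[[[0,-0.2,-1,0,0.5],[0,-0.2,-1,0,0.5],[0,0,-0.3,0,0.5],[0,0,0,0,0.5]]]' >/dev/null; python3 st.py
$I '[[[1,0,0,0,0.5],[1,0,0,0,0.5],[1,0,0,0,0.5],[0,0,0,0,0.5]]]' >/dev/null; python3 st.py
python3 -c "
from goal import *
go([.4808,.2263,.094])"
```

```text
5.00 [0.4766 0.2269 0.1562] xax [0.0411 0.0046] yaw 82.59 F [-0.4  0.1  0.1] w 0.0438 dq [ 0.004 -0.01   0.029  0.    -0.003 -0.001] tau [-3.752e+01 -1.251e+01 -2.000e-02 -7.000e-02]
5.33 [0.4769 0.2272 0.1234] xax [0.0412 0.0047] yaw 82.63 F [-0.6 -0.2 -0.5] w 0.0435 dq [-0.    -0.002 -0.009 -0.     0.004  0.   ] tau [-3.881e+01 -1.151e+01 -2.000e-02 -2.700e-01]
pos [0.4769 0.2272 0.1234] tool y yaw 82.63 tilt 2.38
shift tool cm [ 2.95 -0.07  0.28] F [-0.6 -0.2 -0.5] w 0.04352699055806768 t 5.3333
x axis [ 0.0412  0.0047 -0.9991]
```

Tilt now holds steady at about 0.041, and slow rows behave well. Next: finish the descent, then grip.

```bash
I="python3 -m inch"
$I '[[[1,-0.1,0.2,0,0.5],[1,0,0,0,0.5],[0.5,0,0,0,0.5],[0,0,0,0,0.5]]]' >/dev/null; python3 st.py
$I '[[[0,0,0,0,0],[0,0,0,0,0],[0,0,0,0,0],[0,0,0,0,0],[0,0,0,0,0],[0,0,0,0,0]]]' 25 >/dev/null; python3 st.py
```

```text
5.67 [0.4804 0.2258 0.0941] xax [0.0393 0.0041] yaw 82.61 F [-0.1  0.2 -0.4] w 0.0439 dq [-0.003  0.015 -0.001  0.001 -0.004 -0.   ] tau [-3.938e+01 -9.830e+00 -2.000e-02 -1.500e-01]
6.17 [0.481  0.2259 0.0943] xax [0.0403 0.0044] yaw 82.61 F [-0.9  0.4 -0.9] w 0.0140 dq [ 0.002 -0.008 -0.     0.001  0.002  0.002] tau [-3.966e+01 -9.830e+00 -1.000e-02 -7.000e-02]
```

```bash
I="python3 -m inch"
$I '[[[0,0,0,0,0],[0,0,0,0,0]]]'>/dev/null; python3 st.py
$I '[[[-1,0,0,0,0],[-1,0,0,0,0],[-1,0,0,0,0],[0,0,0,0,0]]]' >/dev/null; python3 st.py
```

```text
6.33 [0.481  0.2259 0.0947] xax [0.0408 0.0044] yaw 82.62 F [-0.5 -0.3 -0.7] w 0.0138 dq [ 0.    -0.004  0.002 -0.001  0.001  0.001] tau [-3.979e+01 -9.920e+00  1.000e-02 -1.000e-01]
6.67 [0.4807 0.2256 0.1278] xax [0.0429 0.0043] yaw 82.64 F [-0.3  0.1 -1.1] w 0.0139 dq [-0.002  0.005  0.004  0.    -0.008 -0.   ] tau [-38.31 -10.91  -0.04   0.11]
```

```bash
I="python3 -m inch"
$I '[[[-1,0,0,0,0],[-1.5,0,0,0,0],[-2,0,0,0,0],[-2,0,0,0,0],[-1.5,0,0,0,0],[-1,0,0,0,0],[-0.5,0,0,0,0],[0,0,0,0,0]]]'>/dev/null; python3 st.py
$I '[[[0,-1,0.5,0,0],[0,-2,1.1,0,0],[0,-2.5,1.4,0,0],[0,-2.5,1.4,0,0],[0,-2.5,1.4,0,0],[0,-2.5,1.4,0,0],[0,-2.5,1.4,0,0],[0,-2.5,1.4,0,0]]]' >/dev/null; python3 st.py
$I '[[[0,-2.5,1.4,0,0],[0,-2,1.1,0,0],[0,-1,0.5,0,0],[0,0,0,0,0]]]' >/dev/null; python3 st.py
python3 - <<'E'
from goal import *
go([.587,-.045,.225])
for n in("scene","side"):cv2.imwrite(f"pics/{n}1.png",camera(n)[:,:,::-1])
c=cam("wrist");cv2.imwrite("pics/w3.png",camera("wrist")[:,:,::-1])
print(proj("wrist",[.587,-.045,.105],c),proj("scene",[.587,-.045,.105]),proj("side",[.587,-.045,.105]))
E
```

```text
7.33 [0.4751 0.2254 0.2315] xax [0.0461 0.0061] yaw 82.62 F [ 0.7  0.2 -0.9] w 0.0137 dq [ 0.    -0.012  0.008  0.002 -0.001  0.   ] tau [-3.574e+01 -1.590e+01 -2.000e-02  3.000e-02]
8.00 [0.5479 0.0273 0.2273] xax [0.0319 0.0075] yaw 83.24 F [ 0.4 -0.3 -0.7] w 0.0137 dq [-0.614  0.163 -0.258  0.024  0.123 -0.614] tau [-38.78 -15.3   -0.08  -0.04]
8.33 [ 0.572  -0.0426  0.223 ] xax [0.0262 0.0061] yaw 82.8 F [ 0.1 -0.  -1.2] w 0.0137 dq [-0.017  0.014  0.018  0.017  0.006  0.002] tau [-3.972e+01 -1.661e+01 -8.000e-02 -1.000e-02]
pos [ 0.572  -0.0426  0.223 ] tool y yaw 82.8 tilt 1.54
shift tool cm [-0.16 -0.05  1.52] F [ 0.1 -0.  -1.2] w 0.013657157014910996 t 8.3333
x axis [ 0.0262  0.0061 -0.9996]
[318.7826187  249.32869646] [322.49983112 241.79706978] [337.93331009 220.94252933]
```

Run:
```python
import cv2,numpy as np
S=cv2.imread("pics/scene1.png");D=cv2.imread("pics/side1.png")
f=lambda i,x,y:cv2.resize(i[y:y+100,x:x+80],None,fx=5,fy=5,interpolation=cv2.INTER_CUBIC)
cv2.imwrite("pics/m2.png",np.hstack([f(S,283,170),f(D,298,150)]))
```

```text
(no output)
```

View pics/m2.png

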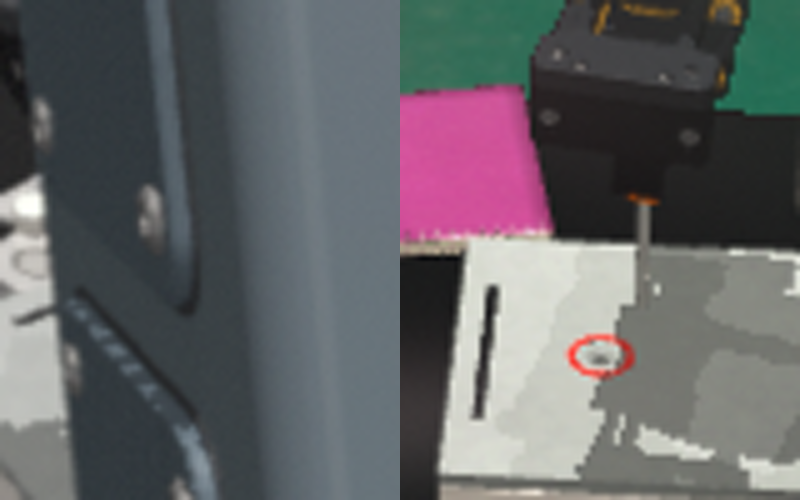

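The scene view is blocked by the arm. The side view shows the tip at about (346,210.5) and the hole at (338,221). Next, the wrist view.

Run:
```python
import cv2,numpy as np
S=cv2.imread("pics/w3.png")
cv2.imwrite("pics/w3c.png",cv2.resize(S[200:300,260:390],None,fx=6,fy=6,interpolation=cv2.INTER_CUBIC))
```

```text
(no output)
```

View pics/w3c.png

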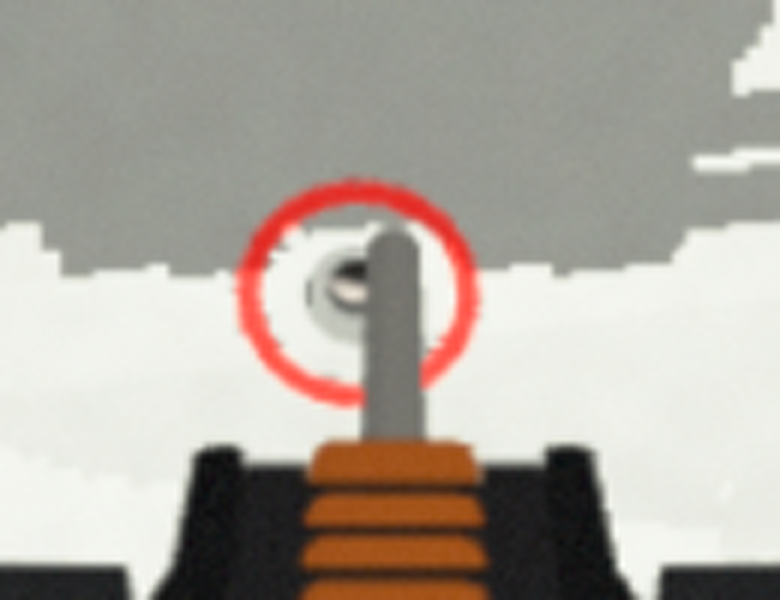

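The wrist view shows the rod tip (hemisphere centre) at about crop (393,252) and the ring/hole centre at (358,292). Crop scale is 6x, origin (260,200).

```bash
cat > tip.py <<'E'
from goal import *
def rel(tip,ring,z):  # px of tip sphere centre, of ring centre; tip sphere z
    o=robot.get_obs();T=Ro.from_quat(o["tool_rot"]).as_matrix();c=cam("wrist")
    a=plane("wrist",tip,z,c);b=plane("wrist",ring,.105,c);d=b-a;d[2]=0
    print("tip",a.round(4),"ring",b.round(4),"need world mm",(d*1e3).round(1),"tool cm",(T.T@d*100).round(2),"tip in tool mm",(T.T@(a-o["position"])*1e3).round(1))
E
python3 - <<'E'
from tip import *
rel((325.,241.5),(319.2,248.2),.1423)
print("side tip row check",proj("side",[.573,-.045,.1393]))
E
```

```text
tip [ 0.5678 -0.0372  0.1423] ring [ 0.586  -0.0436  0.105 ] need world mm [18.2 -6.3  0. ] tool cm [ 0.04 -0.41  1.89] tip in tool mm [80.9  0.5 -4.8]
side tip row check [344.33651523 209.81851221]
```

```bash
I="python3 -m inch"
$I '[[[0,-0.2,0.6,0,0],[0,-0.2,0.8,0,0],[0.5,0,0.5,0,0],[0.7,0,0,0,0],[0.5,0,0,0,0],[0,0,0,0,0]]]'>/dev/null; python3 st.py
python3 - <<'E'
from goal import *
c=cam("wrist");im=camera("wrist")[:,:,::-1];cv2.imwrite("pics/w4.png",im)
cv2.imwrite("pics/w4c.png",cv2.resize(im[200:300,260:390],None,fx=6,fy=6,interpolation=cv2.INTER_CUBIC))
cv2.imwrite("pics/side4.png",camera("side")[:,:,::-1])
m=cv2.findNonZero(blob(im,(280,200,80,90),0,5,130,120));e=cv2.fitEllipse(cv2.convexHull(m));print(e)
E
```

```text
8.98 [ 0.5896 -0.0391  0.2053] xax [0.0237 0.0098] yaw 83.45 F [-0.8  0.7 -1. ] w 0.0139 dq [ 0.01   0.003  0.001 -0.     0.005 -0.   ] tau [-4.209e+01 -1.666e+01  2.000e-02 -1.300e-01]
((314.130615234375, 232.72848510742188), (40.68143081665039, 43.74248123168945), 87.4117202758789)
```

View pics/w4c.png

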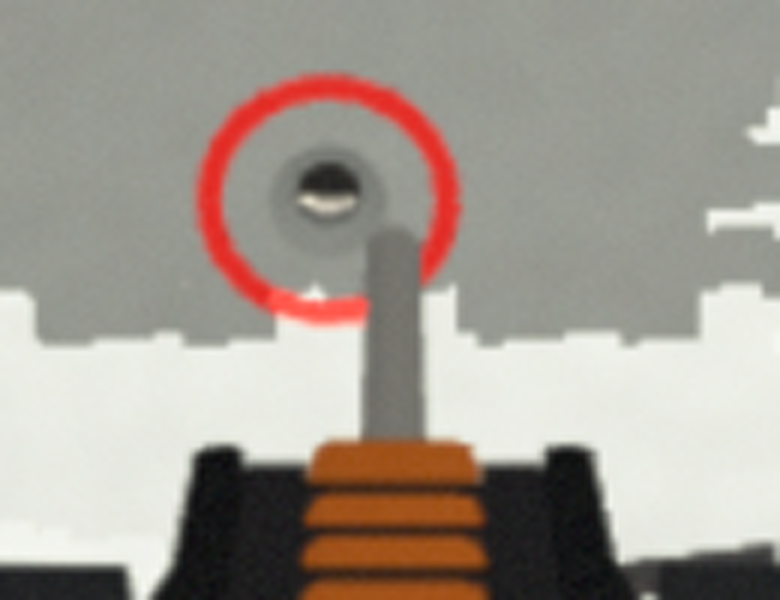

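The tip is unchanged at (325,241.5) px. The ring is now centred at (314.1,232.7), so y drifted; correcting.

```bash
python3 -c "
from tip import *
rel((325.,241.5),(314.1,232.7),.1246)"; python3 -m inch '[[[0,-0.3,-0.1,0,0],[0,-0.3,-0.1,0,0],[0,0,0,0,0],[0,0,0,0,0]]]'>/dev/null; python3 st.py
cat > look.py <<'E'
from tip import *
import sys
o=robot.get_obs();im=camera("wrist")[:,:,::-1]
m=cv2.findNonZero(blob(im,(280,190,80,90),0,5,130,120));e=cv2.fitEllipse(cv2.convexHull(m));print(np.round(e[0],1),np.round(e[1],1))
rel((325.,241.5),e[0],o["position"][2]-.0807)
E
python3 look.py
```

```text
tip [ 0.5871 -0.0375  0.1246] ring [ 0.5866 -0.045   0.105 ] need world mm [-0.5 -7.5  0. ] tool cm [-0.01 -0.75  0.04] tip in tool mm [81.4  0.5 -4.6]
9.42 [ 0.5864 -0.0456  0.2063] xax [0.0245 0.0093] yaw 83.44 F [ 0.1  0.  -1. ] w 0.0137 dq [-0.009 -0.005  0.002 -0.003 -0.001 -0.004] tau [-4.140e+01 -1.617e+01  0.000e+00 -1.000e-02]
[323.9 235.3] [40.2 43.4]
tip [ 0.5837 -0.0438  0.1256] ring [ 0.5863 -0.0447  0.105 ] need world mm [ 2.6 -0.9  0. ] tool cm [ 0.01 -0.05  0.27] tip in tool mm [80.6  0.5 -4.8]
```

```bash
python3 -m inch '[[[0,-0.05,0.25,0,0],[0.5,0,0,0,0],[0.3,0,0,0,0],[0,0,0,0,0]]]'>/dev/null; python3 st.py; python3 look.py
```

```text
9.80 [ 0.5898 -0.0468  0.1985] xax [0.0263 0.0088] yaw 83.41 F [0.2 0.3 0.1] w 0.0137 dq [0.001 0.001 0.004 0.001 0.005 0.   ] tau [-4.207e+01 -1.610e+01  1.000e-02 -7.000e-02]
[325.2 233.9] [41.9 44.8]
tip [ 0.5871 -0.045   0.1178] ring [ 0.5862 -0.0446  0.105 ] need world mm [-0.9  0.4  0. ] tool cm [-0.    0.03 -0.09] tip in tool mm [80.7  0.5 -4.9]
```

```bash
I="python3 -m inch"
$I '[[[0.3,0.03,-0.1,0,0],[0.4,0,0,0,0],[0,0,0,0,0]]]'>/dev/null; python3 st.py
$I '[[[0.4,0,0,0,0],[0,0,0,0,0]]]'>/dev/null; python3 st.py; python3 look.py
```

```text
10.10 [ 0.5888 -0.0461  0.1907] xax [0.0259 0.009 ] yaw 83.42 F [ 0.2 -0.5 -1.2] w 0.0142 dq [ 0.002 -0.006 -0.     0.001  0.008  0.001] tau [-4.231e+01 -1.596e+01  1.000e-02 -1.000e-01]
10.27 [ 0.5887 -0.046   0.186 ] xax [0.0253 0.0091] yaw 83.43 F [-0.1  0.3 -0.5] w 0.0134 dq [ 0.002 -0.01  -0.011  0.     0.005  0.002] tau [-4.259e+01 -1.599e+01  1.000e-02 -1.300e-01]
[324.3 241.8] [43.7 46.9]
tip [ 0.5865 -0.0442  0.1053] ring [ 0.5867 -0.0447  0.105 ] need world mm [ 0.3 -0.5  0. ] tool cm [ 0.   -0.05  0.03] tip in tool mm [81.   0.5 -4.7]
```

```bash
I="python3 -m inch"
$I '[[[0.3,-0.03,0,0,0]]]'>/dev/null; python3 st.py
$I '[[[0.3,0,0,0,0]]]'>/dev/null; python3 st.py
$I '[[[0.2,0,-0.02,0,0]]]'>/dev/null; python3 st.py
$I '[[[0.2,0,-0.02,0,0]]]'>/dev/null; python3 st.py
```

```text
10.40 [ 0.5896 -0.0464  0.1838] xax [0.0274 0.0085] yaw 83.44 F [0.2 0.3 0. ] w 0.0139 dq [-0.006  0.061  0.041  0.002 -0.09  -0.007] tau [-4.200e+01 -1.508e+01  1.000e-02  1.300e-01]
10.48 [ 0.5897 -0.0464  0.1807] xax [0.0277 0.0085] yaw 83.44 F [-0.5 -0.8 -1.8] w 0.0138 dq [ 0.004  0.049  0.022  0.002 -0.085 -0.002] tau [-4.263e+01 -1.550e+01  1.000e-02  2.000e-02]
10.57 [ 0.5896 -0.0464  0.1784] xax [0.0277 0.0084] yaw 83.44 F [-0.7 -0.3 -1.5] w 0.0138 dq [ 0.     0.03   0.029 -0.    -0.059 -0.002] tau [-4.248e+01 -1.530e+01  1.000e-02  1.000e-02]
10.65 [ 0.5895 -0.0464  0.1761] xax [0.0277 0.0084] yaw 83.44 F [-0.8 -1.1 -1.4] w 0.0139 dq [-0.001  0.035  0.028  0.001 -0.061 -0.003] tau [-4.246e+01 -1.518e+01  1.000e-02  2.000e-02]
```

```bash
I="python3 -m inch"
$I '[[[0.2,0,-0.01,0,0]]]'>/dev/null; python3 st.py
$I '[[[0.2,0,-0.01,0,0]]]'>/dev/null; python3 st.py
$I '[[[0.2,0,-0.01,0,0]]]'>/dev/null; python3 st.py
$I '[[[0.2,0,-0.01,0,0]]]'>/dev/null; python3 st.py
```

```text
10.73 [ 0.5894 -0.0463  0.1739] xax [0.0277 0.0085] yaw 83.43 F [-0.6  0.4 -1.3] w 0.0137 dq [-0.001  0.037  0.023  0.001 -0.06   0.   ] tau [-4.253e+01 -1.510e+01  1.000e-02  2.000e-02]
10.82 [ 0.5893 -0.0463  0.1716] xax [0.0276 0.0085] yaw 83.43 F [-0.6 -0.2 -0.2] w 0.0139 dq [-0.     0.033  0.025  0.    -0.059  0.   ] tau [-4.257e+01 -1.499e+01  1.000e-02  2.000e-02]
10.90 [ 0.5893 -0.0463  0.1694] xax [0.0276 0.0085] yaw 83.43 F [-0.7 -0.4 -1.5] w 0.0138 dq [ 0.     0.035  0.023  0.002 -0.06  -0.003] tau [-4.262e+01 -1.491e+01  1.000e-02  2.000e-02]
10.98 [ 0.5892 -0.0463  0.1672] xax [0.0276 0.0085] yaw 83.43 F [-0.6  0.1 -0.9] w 0.0142 dq [ 0.001  0.037  0.022  0.001 -0.059 -0.001] tau [-4.266e+01 -1.482e+01  1.000e-02  2.000e-02]
```

```bash
I="python3 -m inch"
$I '[[[0.2,0,-0.01,0,0]]]'>/dev/null; python3 st.py
$I '[[[0.2,0,-0.01,0,0]]]'>/dev/null; python3 st.py
$I '[[[0.2,0,-0.01,0,0]]]'>/dev/null; python3 st.py
$I '[[[0.2,0,-0.01,0,0]]]'>/dev/null; python3 st.py
```

```text
11.07 [ 0.5892 -0.0462  0.1649] xax [0.0276 0.0085] yaw 83.43 F [-0.3 -0.5 -0.9] w 0.0139 dq [ 0.     0.035  0.023  0.002 -0.059 -0.   ] tau [-4.271e+01 -1.473e+01  1.000e-02  2.000e-02]
11.15 [ 0.5891 -0.0462  0.1627] xax [0.0276 0.0085] yaw 83.43 F [-1.  -0.7 -0.9] w 0.0140 dq [ 0.     0.033  0.025  0.001 -0.059 -0.002] tau [-4.276e+01 -1.464e+01  1.000e-02  2.000e-02]
11.23 [ 0.5892 -0.0462  0.1605] xax [0.0277 0.0085] yaw 83.43 F [-0.  -0.4 -0.3] w 0.0138 dq [ 0.     0.036  0.023 -0.001 -0.06  -0.001] tau [-4.281e+01 -1.456e+01  1.000e-02  2.000e-02]
11.32 [ 0.5891 -0.0461  0.1583] xax [0.0276 0.0085] yaw 83.43 F [-0.6  0.3 -0.7] w 0.0137 dq [-0.001  0.036  0.022  0.001 -0.06  -0.001] tau [-4.285e+01 -1.447e+01  1.000e-02  2.000e-02]
```

```bash
I="python3 -m inch"
$I '[[[0.2,0,-0.01,0,0]]]'>/dev/null; python3 st.py
$I '[[[0.2,0,-0.01,0,0]]]'>/dev/null; python3 st.py
$I '[[[0.2,0,-0.01,0,0]]]'>/dev/null; python3 st.py
$I '[[[0.2,0,-0.01,0,0]]]'>/dev/null; python3 st.py
```

```text
11.40 [ 0.589  -0.0461  0.1561] xax [0.0277 0.0085] yaw 83.43 F [-0.3 -0.1 -0.6] w 0.0138 dq [ 0.001  0.037  0.022  0.    -0.06  -0.002] tau [-4.290e+01 -1.438e+01  1.000e-02  2.000e-02]
11.48 [ 0.589  -0.0461  0.1539] xax [0.0278 0.0084] yaw 83.43 F [-0.8 -0.   1.1] w 0.0137 dq [-0.     0.033  0.017 -0.    -0.057 -0.001] tau [-4.265e+01 -1.420e+01  1.000e-02  0.000e+00]
11.57 [ 0.5892 -0.0461  0.1521] xax [0.0282 0.0083] yaw 83.43 F [0.4 0.  3.8] w 0.0137 dq [ 0.001  0.031  0.022  0.001 -0.052 -0.   ] tau [-4.050e+01 -1.358e+01  2.000e-02 -2.800e-01]
11.65 [ 0.5892 -0.0461  0.1504] xax [0.0284 0.0082] yaw 83.44 F [-0.6  0.1  3.9] w 0.0136 dq [ 0.001  0.027  0.017 -0.    -0.049 -0.001] tau [-4.026e+01 -1.365e+01  3.000e-02 -4.200e-01]
```

Contact came at TCP z≈0.1535. The trip is expected near 0.1475 and the stop near 0.1445.

```bash
I="python3 -m inch"
$I '[[[0.2,0,-0.01,0,0]]]'>/dev/null; python3 st.py
$I '[[[0.2,0,-0.01,0,0]]]'>/dev/null; python3 st.py
$I '[[[0.15,0,-0.01,0,0]]]'>/dev/null; python3 st.py
$I '[[[0.15,0,0,0,0]]]'>/dev/null; python3 st.py
```

```text
11.73 [ 0.5892 -0.0461  0.1488] xax [0.0287 0.008 ] yaw 83.44 F [-1.9  0.3  5.7] w 0.0140 dq [ 0.001  0.028  0.017 -0.001 -0.048 -0.001] tau [-4.001e+01 -1.359e+01  4.000e-02 -4.700e-01]
11.82 [ 0.5893 -0.0461  0.1472] xax [0.0291 0.0079] yaw 83.45 F [-1.  -0.2  5.4] w 0.0144 dq [-0.     0.027  0.018  0.001 -0.048 -0.001] tau [-39.97 -13.53   0.04  -0.49]
11.90 [ 0.5893 -0.0461  0.146 ] xax [0.0294 0.0078] yaw 83.45 F [-1.4 -0.4  5.6] w 0.0137 dq [ 0.     0.017  0.012 -0.001 -0.035 -0.001] tau [-39.77 -13.39   0.04  -0.51]
11.98 [ 0.5892 -0.046   0.1449] xax [0.0295 0.0077] yaw 83.46 F [-2.1  0.2  6. ] w 0.0137 dq [ 0.003  0.019  0.011  0.001 -0.032 -0.   ] tau [-39.55 -13.4    0.06  -0.61]
```

```bash
I="python3 -m inch"
$I '[[[0.1,0,0,0,0]]]'>/dev/null; python3 st.py
$I '[[[0.08,0,0,0,0]]]'>/dev/null; python3 st.py
$I '[[[0.05,0,0,0,0]]]'>/dev/null; python3 st.py
$I '[[[0.05,0,0,0,0]]]'>/dev/null; python3 st.py
```

```text
12.07 [ 0.5893 -0.0461  0.1444] xax [0.0297 0.0076] yaw 83.46 F [-1.9 -0.5  8.8] w 0.0139 dq [ 0.002  0.005  0.003 -0.001 -0.012 -0.   ] tau [-38.39 -13.04   0.05  -0.72]
12.15 [ 0.5894 -0.0461  0.1443] xax [0.03   0.0074] yaw 83.47 F [-1.9  0.3  8. ] w 0.0141 dq [ 0.001  0.003 -0.     0.    -0.007  0.001] tau [-38.07 -13.1    0.06  -0.83]
12.23 [ 0.5893 -0.0461  0.1445] xax [0.0301 0.0073] yaw 83.47 F [-2.   0.4  6.9] w 0.0139 dq [ 0.002 -0.005  0.001 -0.     0.002 -0.001] tau [-38.66 -13.3    0.06  -0.79]
12.32 [ 0.5892 -0.046   0.1447] xax [0.0302 0.0073] yaw 83.48 F [-2.   0.7  6.8] w 0.0138 dq [-0.001 -0.006  0.002 -0.001 -0.     0.   ] tau [-39.27 -13.42   0.06  -0.68]
```

```bash
I="python3 -m inch"
$I '[[[0.08,0,0,0,0],[0.08,0,0,0,0],[0.08,0,0,0,0],[0.08,0,0,0,0]]]'>/dev/null; python3 st.py
$I '[[[0.08,0,0,0,0],[0.08,0,0,0,0],[0.08,0,0,0,0],[0.08,0,0,0,0]]]'>/dev/null; python3 st.py
python3 - <<'E'
from h import *
im=camera("side")[:,:,::-1];cv2.imwrite("pics/side5.png",im)
A=cv2.imread("pics/side0.png");d=cv2.absdiff(im,A).max(2)[225:290,375:440]>60
p=cv2.findNonZero(d.astype(np.uint8));print(0 if p is None else (len(p),p[:,0].min(0)+[375,225],p[:,0].max(0)+[375,225]))
E
```

```text
12.65 [ 0.5892 -0.046   0.1445] xax [0.0312 0.0066] yaw 83.51 F [-2.3 -0.3  7.8] w 0.0136 dq [ 0.001 -0.     0.002 -0.002 -0.004 -0.001] tau [-38.59 -13.25   0.06  -0.77]
12.98 [ 0.5891 -0.0459  0.1445] xax [0.0321 0.006 ] yaw 83.54 F [-1.8  0.1  8.6] w 0.0137 dq [-0.002  0.001  0.004 -0.001 -0.006 -0.   ] tau [-38.63 -13.27   0.06  -0.77]
(818, array([375, 225]), array([402, 273]))
```

```bash
I="python3 -m inch"
$I '[[[0.08,0,0,0,0],[0.08,0,0,0,0],[0.08,0,0,0,0],[0.08,0,0,0,0],[0.08,0,0,0,0],[0.08,0,0,0,0],[0.08,0,0,0,0],[0.08,0,0,0,0]]]'>/dev/null; python3 st.py
$I '[[[0.08,0,0,0,0],[0.08,0,0,0,0],[0.08,0,0,0,0],[0.08,0,0,0,0],[0.08,0,0,0,0],[0.08,0,0,0,0],[0.08,0,0,0,0],[0.08,0,0,0,0]]]'>/dev/null; python3 st.py
cat > tray.py <<'E'
from h import *
import sys
im=camera("side")[:,:,::-1];cv2.imwrite(sys.argv[1],im)
for n,I in(("start",cv2.imread("pics/side0.png")),("5",cv2.imread("pics/side5.png")),("now",im)):
    m=blob(I,(360,225,70,50),100,130,120,50);p=cv2.findNonZero(m)
    if p is not None:
        p=p[:,0];e=p[p[:,0]>=p[:,0].max()-1].mean(0);print(n,p[:,0].max(),e,plane("side",e,.04).round(3))
E
python3 tray.py pics/side6.png
```

```text
13.70 [ 0.589  -0.0458  0.1445] xax [0.0341 0.0048] yaw 83.6 F [-2.9 -0.2  7.2] w 0.0140 dq [ 0.001  0.001  0.005 -0.003 -0.005 -0.001] tau [-38.58 -13.26   0.06  -0.78]
14.37 [ 0.5888 -0.0457  0.1445] xax [0.0361 0.0035] yaw 83.67 F [-1.2  1.3  7. ] w 0.0139 dq [ 0.    -0.002  0.003 -0.001 -0.006  0.001] tau [-38.53 -13.25   0.06  -0.78]
start 381 [380.4 261.2] [0.481 0.017 0.04 ]
5 400 [399.27272727 259.63636364] [0.437 0.007 0.04 ]
now 406 [405.34883721 260.60465116] [0.422 0.01  0.04 ]
```

```bash
python3 -m inch '[[[0.08,0,0,0,0],[0.08,0,0,0,0],[0.08,0,0,0,0],[0.08,0,0,0,0],[0.08,0,0,0,0],[0.08,0,0,0,0],[0.08,0,0,0,0],[0.08,0,0,0,0]]]'>/dev/null; python3 st.py; python3 tray.py pics/side7.png
```

```text
15.08 [ 0.5886 -0.0456  0.1445] xax [0.0381 0.0022] yaw 83.73 F [-3.3  1.3  7.7] w 0.0142 dq [ 0.001 -0.002  0.002 -0.003 -0.006  0.001] tau [-38.48 -13.24   0.06  -0.79]
start 381 [380.4 261.2] [0.481 0.017 0.04 ]
5 400 [399.27272727 259.63636364] [0.437 0.007 0.04 ]
now 406 [405.34090909 260.25      ] [0.422 0.008 0.04 ]
```

The tray has stopped about 59 mm out. Withdrawing the pin.

```bash
I="python3 -m inch"
$I '[[[-0.5,0,0.02,0,0],[-0.7,0,0.03,0,0],[-0.7,0,0.03,0,0],[-0.7,0,0.03,0,0],[-0.7,0,0.03,0,0],[-0.7,0,0.03,0,0],[-0.7,0,0.03,0,0],[-0.7,0,0.03,0,0]]]'>/dev/null; python3 st.py
$I '[[[-1,0,0.05,0,0],[-1,0,0.05,0,0],[-1,0,0.05,0,0],[-1,0,0.05,0,0],[-0.5,0,0,0,0],[0,0,0,0,0]]]'>/dev/null; python3 st.py
```

```text
15.80 [ 0.5883 -0.0458  0.2011] xax [0.0362 0.0029] yaw 83.72 F [ 0.1  0.1 -0.9] w 0.0138 dq [ 0.001 -0.119 -0.089 -0.001  0.208  0.003] tau [-41.05 -15.83  -0.    -0.19]
16.30 [ 0.5897 -0.0465  0.2538] xax [0.0408 0.0016] yaw 83.73 F [ 0.2  0.3 -1. ] w 0.0140 dq [-0.001 -0.01  -0.006  0.001  0.002 -0.001] tau [-4.034e+01 -1.772e+01 -0.000e+00  3.000e-02]
```

```bash
I="python3 -m inch"
$I '[[[0,1,-0.5,0,0],[0,2,-1.1,0,0],[0,2.5,-1.35,0,0],[0,2.5,-1.35,0,0],[0,2.5,-1.35,0,0],[0,2.5,-1.35,0,0],[0,2.5,-1.35,0,0],[0,2.5,-1.35,0,0]]]'>/dev/null; python3 st.py
$I '[[[0,2.5,-1.35,0,0],[0,2,-1,0,0],[0,1,-0.5,0,0],[0,0.5,0,0,0],[0,0,0,0,0],[0,0,0,0,0]]]'>/dev/null; python3 st.py
python3 -c "
from goal import *
go([.481,.2259,.185])"
```

```text
16.97 [0.5087 0.1486 0.2479] xax [0.0372 0.001 ] yaw 83.09 F [ 0.5 -0.5 -0.1] w 0.0135 dq [ 0.677 -0.049  0.12  -0.021 -0.059  0.683] tau [-35.97 -16.41  -0.07   0.07]
17.47 [0.4762 0.2222 0.2439] xax [0.0252 0.0024] yaw 83.62 F [-0.7 -0.6 -1. ] w 0.0136 dq [ 0.01   0.004 -0.001  0.001 -0.006  0.003] tau [-3.573e+01 -1.651e+01  3.000e-02 -1.000e-02]
pos [0.4762 0.2222 0.2439] tool y yaw 83.62 tilt 1.45
shift tool cm [5.9  0.4  0.29] F [-0.7 -0.6 -1. ] w 0.013561899834755625 t 17.4667
x axis [ 0.0252  0.0024 -0.9997]
```

```bash
I="python3 -m inch"
$I '[[[1,0.2,0.15,0,0],[1.5,0.2,0.2,0,0],[1.5,0,0,0,0],[1,0,0,0,0],[0.5,0,0,0,0],[0,0,0,0,0],[0,0,0,0,0]]]'>/dev/null; python3 st.py
python3 - <<'E'
from goal import *
im=camera("wrist")[:,:,::-1];cv2.imwrite("pics/w5.png",im)
cv2.imwrite("pics/w5c.png",cv2.resize(im[190:290,260:390],None,fx=6,fy=6,interpolation=cv2.INTER_CUBIC))
go([.4823,.2261,.185]);print(proj("wrist",[.48,.2265,.074]))
E
```

```text
18.05 [0.4855 0.2209 0.1838] xax [0.0264 0.001 ] yaw 83.11 F [-0.9  0.5 -0.7] w 0.0138 dq [-0.016  0.018  0.005 -0.001 -0.005 -0.   ] tau [-3.731e+01 -1.389e+01 -2.000e-02 -1.000e-02]
pos [0.4855 0.2209 0.1839] tool y yaw 83.11 tilt 1.52
shift tool cm [-0.12  0.47 -0.37] F [ 0.7 -0.1 -1.4] w 0.013688065582372146 t 18.1
x axis [ 2.650e-02  9.000e-04 -9.996e-01]
[330.3281073  223.53478906]
```

View pics/w5c.png

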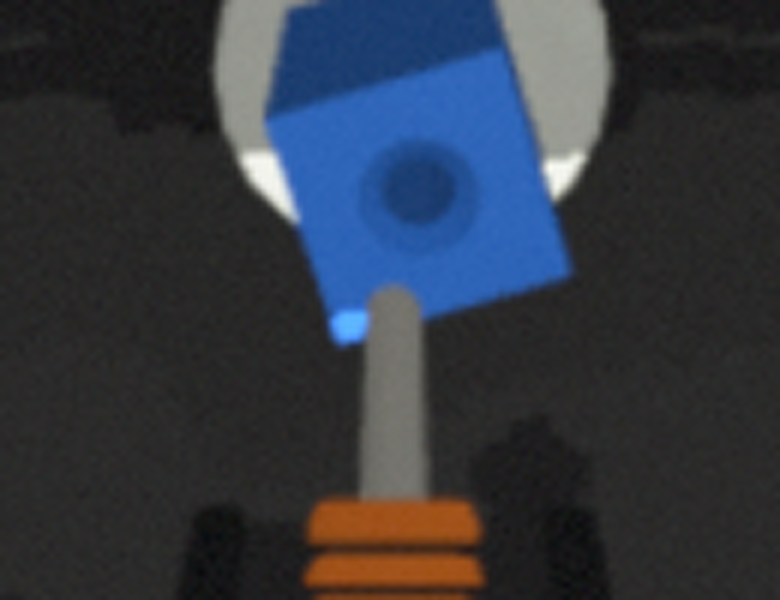

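The tip is unchanged at (325.2,241.2), so the pin hasn't slipped. The stand mouth is at about (329.5,222.2).

```bash
cat > rs.py <<'E'
from tip import *
def rs(mouth,tip=(325.,241.4)):
    o=robot.get_obs();T=Ro.from_quat(o["tool_rot"]).as_matrix();c=cam("wrist")
    a=plane("wrist",tip,o["position"][2]-.0807,c);b=plane("wrist",mouth,.074,c);d=b-a;d[2]=0
    print("tip",a.round(4),"mouth",b.round(4),"tool cm",(T.T@d*100).round(2))
E
python3 -c "
from rs import *
rs((329.5,222.2))"
python3 -m inch '[[[0,0.25,-0.25,0,0],[0,0.25,-0.2,0,0],[0,0,0,0,0],[0,0,0,0,0]]]'>/dev/null; python3 st.py
python3 - <<'E'
from rs import *
b=[.481,.227,.074];im=camera("wrist")[:,:,::-1];cv2.imwrite("pics/w6.png",im)
p=proj("wrist",b).round().astype(int);print(p)
g=cv2.cvtColor(im,cv2.COLOR_BGR2HSV)
m=cv2.inRange(g,(100,120,60),(125,255,255));v=g[...,2].copy()
x,y=p-12;print(v[y:y+24:2,x:x+24:2])
E
```

```text
tip [0.4828 0.2221 0.1032] mouth [0.4789 0.226  0.074 ] tool cm [-0.01  0.34 -0.43]
18.43 [0.4827 0.2268 0.1856] xax [0.0304 0.0019] yaw 83.05 F [-0.1 -0.1 -1.5] w 0.0138 dq [ 0.007 -0.01  -0.003  0.004  0.002  0.003] tau [-3.744e+01 -1.413e+01 -2.000e-02 -2.000e-02]
[323 228]
[[186 186 185 183 175 171 173 178 185 185 188 186]
 [184 183 174 149 145 143 140 146 162 180 186 185]
 [184 175 153 143 125 121 118 123 141 155 181 185]
 [180 160 151 121 117 114 115 112 125 148 168 184]
 [179 160 148 115 116 115 114 113 114 149 161 184]
 [181 158 152 116 118 116 114 109 118 152 159 183]
 [183 167 162 140 115 117 114 117 147 158 165 182]
 [183 172 165 164 150 135 139 156 162 159 178 183]
 [186 183 169 169 169 167 166 165 161 171 184 183]
 [183 185 183 173 169 166 168 166 176 182 183 183]
 [183 184 185 184 183 181 180 179 182 182 186 182]
 [185 191 191 192 191 169 143 125 138 178 185 188]]
```

```bash
python3 -c "
from rs import *
rs((322.2,225.5))"
```

```text
tip [0.4803 0.2282 0.105 ] mouth [0.479  0.2264 0.074 ] tool cm [-0.   -0.19 -0.11]
```

```bash
cat > ins.py <<'E'
from goal import *
o=robot.get_obs();T=Ro.from_quat(o["tool_rot"]).as_matrix();t=o["position"]+T@[.0838,.0005,-.0049]
d=np.array([.479,.2263,t[2]])-t;print("tip",t.round(4),"corr tool cm",(T.T@d*100).round(2),"F",o["ft_force"].round(1),"xax",T[:2,0].round(4),"z",o["position"][2].round(4),"w %.4f"%o["grip_width"])
E
I="python3 -m inch"
$I '[[[0,-0.19,-0.11,0,0],[0.6,0,0,0,0],[0.6,0,0,0,0],[0.6,0,0,0,0],[0,0,0,0,0],[0,0,0,0,0]]]'>/dev/null; python3 ins.py
```

```text
tip [0.4797 0.2265 0.0824] corr tool cm [-0.   -0.03 -0.07] F [-0.3 -0.3 -0.1] xax [0.0318 0.0022] z 0.1663 w 0.0139
```

```bash
I="python3 -m inch"
$I '[[[0.3,-0.03,-0.07,0,0],[0.4,0,-0.02,0,0],[0.4,0,-0.01,0,0],[0,0,0,0,0]]]'>/dev/null; python3 ins.py
$I '[[[0.3,0,-0.02,0,0],[0.3,0,-0.01,0,0]]]'>/dev/null; python3 ins.py
$I '[[[0.4,0,-0.01,0,0],[0.4,0,-0.01,0,0]]]'>/dev/null; python3 ins.py
```

```text
tip [0.4789 0.2262 0.0699] corr tool cm [0.   0.01 0.01] F [-0.5  0.5 -0.2] xax [0.0311 0.002 ] z 0.1538 w 0.0137
tip [0.4792 0.2264 0.0637] corr tool cm [-0.   -0.01 -0.02] F [ 0.9  0.7 -0.7] xax [0.0319 0.0023] z 0.1476 w 0.0137
tip [0.4797 0.2266 0.0553] corr tool cm [-0.   -0.03 -0.06] F [ 0.3 -0.8 -0.6] xax [0.0329 0.0025] z 0.1392 w 0.0142
```

The tip is 18 mm inside the stand with no contact force. Going on down.

```bash
I="python3 -m inch"
$I '[[[0.5,-0.02,-0.06,0,0],[0.5,0,-0.03,0,0],[0.5,0,-0.02,0,0]]]'>/dev/null; python3 ins.py
$I '[[[0.5,0,-0.03,0,0],[0.5,0,-0.02,0,0],[0.5,0,-0.02,0,0]]]'>/dev/null; python3 ins.py
$I '[[[0.3,0,-0.02,0,0],[0.3,0,-0.01,0,0],[0,0,0,0,0]]]'>/dev/null; python3 ins.py
```

```text
tip [0.4793 0.2266 0.0389] corr tool cm [-0.   -0.03 -0.02] F [-0.2  0.3 -1. ] xax [0.0335 0.0026] z 0.1228 w 0.0133
tip [0.4788 0.2267 0.0219] corr tool cm [ 0.   -0.04  0.02] F [ 0.7 -0.5 -0.5] xax [0.033  0.0025] z 0.1058 w 0.0138
tip [0.4779 0.2265 0.0138] corr tool cm [ 0.   -0.01  0.11] F [ 0.6  0.7 -0.8] xax [0.0307 0.002 ] z 0.0977 w 0.0137
```

```bash
I="python3 -m inch"
$I '[[[0.15,0,0.1,0,0],[0.15,0,0,0,0],[0,0,0,0,0]]]'>/dev/null; python3 ins.py
$I '[[[0,0,0,0,0.5],[0,0,0,0,0.5],[0,0,0,0,0.5],[0,0,0,0,0.5]]]'>/dev/null; python3 ins.py
$I '[[[-1,0,0.03,0,0.5],[-1,0,0.03,0,0.5],[-1,0,0.03,0,0.5],[-1,0,0.03,0,0.5],[-1,0,0.03,0,0.5],[-1,0,0,0,0.5],[-1,0,0,0,0.5],[0,0,0,0,0.5]]]'>/dev/null; python3 ins.py
```

```text
tip [0.4794 0.2265 0.0106] corr tool cm [-0.   -0.02 -0.04] F [ 0.1  1.  -1. ] xax [0.0312 0.0021] z 0.0945 w 0.0138
tip [0.4803 0.2267 0.0114] corr tool cm [-0.   -0.05 -0.13] F [ 0.5 -0.2 -0.3] xax [0.0333 0.0026] z 0.0953 w 0.0329
tip [0.4807 0.2267 0.0914] corr tool cm [-0.01 -0.06 -0.16] F [-0.1  0.4  0.7] xax [0.0381 0.0037] z 0.1753 w 0.0435
```

Released and clear. I'll back up and forward a little for a wrist look, and check the whole bench in the side view.

```bash
I="python3 -m inch"
$I '[[[-1.5,0,1.5,0,0.5],[-1,0,2,0,0.5],[-1,0,1.5,0,0.5],[0,0,0,0,0.5]]]'>/dev/null; python3 st.py
python3 tray.py pics/side8.png
python3 - <<'E'
from h import *
c=cam("wrist");im=camera("wrist")[:,:,::-1];cv2.imwrite("pics/w8.png",im)
S=camera("scene")[:,:,::-1];cv2.imwrite("pics/scene8.png",S);D=cv2.imread("pics/side8.png")
p=proj("wrist",[.479,.2263,.124],c).astype(int);print(p)
for I in(cv2.imread("pics/side0.png"),D):
    q=cv2.findNonZero(blob(I,(370,285,28,45),5,18,130))[:,0];print("orange side",q.mean(0),q.min(0),q.max(0),len(q))
y=max(p[1]-50,0)
a=cv2.resize(im[y:y+100,p[0]-50:p[0]+50],(380,380),interpolation=2);b=cv2.resize(D[180:370,210:450],(480,380),interpolation=2)
cv2.imwrite("pics/m3.png",cv2.resize(np.hstack([a,b]),None,fx=.93,fy=.93))
A=cv2.absdiff(cv2.imread("pics/side0.png"),D).max(2)>40
for n,(x0,y0,x1,y1) in {"beaker":(228,258,268,292),"bottle":(375,155,400,198),"bottle2":(183,203,212,250)}.items():print(n,A[y0:y1,x0:x1].mean())
E
```

```text
21.98 [0.5301 0.2191 0.216 ] xax [0.0389 0.0038] yaw 83.18 F [ 0.2  0.  -1.2] w 0.0437 dq [ 0.008 -0.003  0.066  0.007  0.009  0.006] tau [-3.842e+01 -1.477e+01 -2.000e-02  3.500e-01]
start 381 [380.4 261.2] [0.481 0.017 0.04 ]
5 400 [399.27272727 259.63636364] [0.437 0.007 0.04 ]
now 406 [405.35714286 261.        ] [0.422 0.011 0.04 ]
[325 167]
orange side [383.6484375 310.296875 ] [380 299] [388 320] 128
orange side [383.2   310.704] [380 301] [388 320] 125
beaker 0.0
bottle 0.6148837209302326
bottle2 0.0
```

View pics/m3.png

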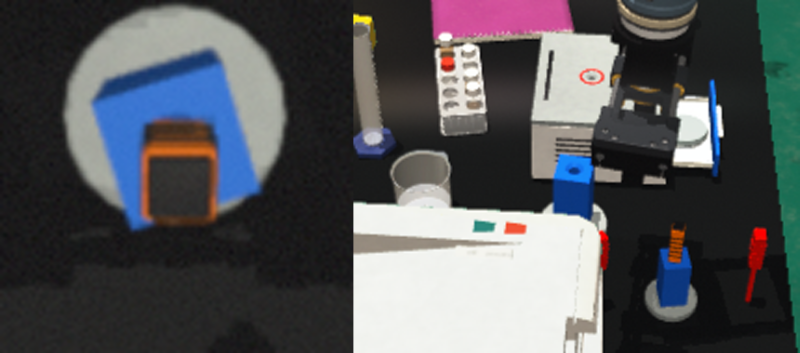

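The pin is upright and fully down: its orange extents in the side view match the start to within 2 px. The tray is out, and the robot is clear of everything. The bottle patch differs only because the arm is in front of it. Handing in.

```bash
python3 -c "
from rig import robot
print(robot.hand_in())"
```

```text
the job is handed in; nothing more can be done
None
```

I tripped the latch, the tray slid all the way out, and the pin is back upright in its stand. The job is handed in at about 22 s of the 61 s allowed; no verdict was reported.

- **Pressing the latch:** I gripped the pin at 25 N and lined its tip up with the hole in the wrist camera. The latch was felt about 35 mm below the lid. I held it at about 8–9 N for about 3 s, and the highest reading was about 10 N, against the 20 N limit.
- **Tray:** in the side camera its front moved from x ≈ 0.481 to 0.422 m, about 59 mm. It was still there after I withdrew the pin.
- **Pin in stand:** there was no resistance on the way in, and the gripper's height at release matched the height at the grasp. The handle's lower edge in the side view is at the same pixel row as at the start; its top edge reads 2 px lower.
- **Bystanders:** the beaker patch in the side view did not change. My bottle check was not valid, because the arm was in front of that patch. The timer was not checked separately. The arm's path stayed clear of both the bottle and the timer.
- **What disagreed:** the tool drifted 1–2.5° off vertical during the moves, which the row commands cannot correct. I made up for it by measuring the tip again before each insertion. The separate camera estimates of the hole and stand positions differed by 1–2 mm.

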